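# Wedge the rocking brick-cutting box firm

## Robot

A 6-joint arm with a two-finger parallel gripper is mounted at the origin on the work surface; the furniture and walls round the work are solid. World frame = base frame: x ahead of the robot, y to its left, z up, the work surface at z = 0. Lengths are in m, angles in rad, forces in N, time in s.
With the tool pointing down it reaches from about 0.375 to 0.975 m from the base axis. Payload 3.8 kg.
Tool frame: the origin (TCP) lies at the very end of the fingers, on their centre line; the grasp point (between the pads) lies bot.grasp_offset behind it (bot.grasp_offset is the distance from the TCP to the grasp point, in m); y points along the fingers, x is the direction in which the jaws open and shut, and the axes are right-handed (so a half turn about y gives the same grasp; the last joint's range is limited). The gripper opens to 85 mm and grips with 20 to 120 N. Pads are 22 mm wide; open, the fingers measure 114 mm over their backs; the gripper's body (76 mm by 85 mm) begins 54 mm behind the grasp point. The pads swing forward as they close: fully open they stand 13 mm farther back than shut.
Start: joints at [1.097, 0.264, 1.604, -0, 1.274, -0.037], TCP at [0.286, 0.612, 0.231] pointing down, gripper open.
Joint ranges: [-2.63, 2.63], [-0.94, 2.18], [0.31, 2.57], [-1.31, 4.45], [0, 2.66], [-2.55, 2.55]. Speed limits (rad/s): [2.57, 2.57, 3.14, 3.14, 3.14, 3.14].

## Interface

Orientations are given as a rotation vector (axis times angle).
In Python, from workcell import sensors, read_camera, job, bot gives the robot as it stands.
- The arm moves only by the tool arm_command, never from a script. Its argument "deltas" is a list of rows, each a list of 4 numbers: the shift along the tool's x, y, z in m, then the turn about the tool's y in rad. A call has 1 to 20 rows; each row shifts and turns the commanded pose from where the row before left it, along the tool's axes as they then stand; what a row does not reach is not made up. A row lasts 1/8 s, in which the tool goes at most 62.5 mm and 10.7 degrees, less where a joint would pass 70% of its speed; a pose out of reach is approached as far as the arm can. A call is refused whole if a number of a shift passes 0.0625 or a number of a turn 0.188, either way. A call with a gripper value outside its range is refused whole. "fingers" is the finger opening in m, from 0 to 0.0854, set as the call begins (left out, the last holds). The fingers move at their own pace and stop on an object; "newtons" is the grip in N (left out, the last holds). Time passes only in rows, so rows that do not move let the fingers close. It gives the time, the measured TCP pose, the force and the opening at its end, in the units of the state.
- sensors.read_state(): the state, without advancing time (a new reading comes with each control period).
- read_camera(name): name is "scene" or "top" or "wrist"; returns a dict with "color" (480x640x3 uint8, red, green, blue), "vfov" (degrees; the focal length in pixels is half the picture's height over the tangent of half this angle, whatever the lens; pixels are square), "cx", "cy" (the principal point, pixels), "R" (3x3) and "t" (3): a world point X has camera coordinates R X + t; the wrist camera has in their place "T_tool_cam" (4x4, takes a point from camera to tool coordinates, whose origin is the TCP and whose axes are the tool frame's). Camera axes: x right, y down, z forward; pixel columns grow to the right and rows downward; lengths in m; the calibration is good to about 2 mm. The wrist camera is an equidistant fisheye: a pixel r from the principal point sees the ray r / f radians off the axis. A picture is of the moment at which its call begins: read the wrist's pose just before it. There is no depth.
- job.finish_job(): hands the job in, once; it reports no verdict.
The state is a dict: "time": time; "q": joint angles; "joint_vel": joint speeds; "joint_torque": joint torques, N m; "tool_pos": TCP position; "tcp_rot": TCP orientation; "wrist_force": force on the tool from outside, world axes, zero at the start; "torque": the same for the moment, N m; "width": opening from 0.0 (shut) to 1.0 (fully open).
Only numpy, scipy, OpenCV 4.12 (cv2) and the standard library are available. Lean on these libraries where they do the work, as an engineer would, in place of code of your own. Each camera call takes 0.05 s, during which the arm holds its last target.

## Task

The wooden box that holds a brick for cutting rocks, because its foot at the corner nearest the loose hardwood wedge is shorter than the other three. Press that corner of the deck down with closed fingertips to feel it rock, let it come up again, then push the wedge along the planks, thin end first, under the short foot until it is snug and the box no longer rocks, without jacking the box up or shoving it along. Prove it by pressing the same corner again, firmly (about 12 N), and finish while still holding it pressed: only touch, press and push, grip and lift nothing, and leave the brick and the tools alone.

Things in the scene. Friction and masses are not known exactly. Their poses are not given: they have to be found in the camera images.
- cutting_box: Brick-cutting box, 1.3 kg with a 1.95 kg brick in it: plywood deck 316 x 206 mm (x, y), top 54 mm above the planks, on four round feet, 36 mm across, centred 129 mm (x) and 83 mm (y) from the middle; cheeks along x, 49 mm high, at y = 55 to 74 mm either side, x = -90 to 125 mm. Open at -x, deck bare there. Origin in the middle, at the soles of the three sound feet; x along it to its far end, z up.
- press_point (a point): Where to press: top of the bare deck, 54 mm above the planks, over the middle of the short foot (a screw head marks it), 20 mm from the deck's long edge, 29 mm from its end. Some 5 to 7 N here tips the box about the diagonal through the two neighbouring feet, 120 mm off, until the short foot meets the planks; let go, it falls back level on its three sound feet. Moves with the box; box axes.
- foot_mouth (a point): Outermost point of the short round foot (at the box's -x, -y corner; the point lies on its -y side), given at plank level: the wedge goes in here, moving along +y of the box. With the box level, the sole of this foot hangs 6 to 13 mm above the planks, a different amount each time, not given: it must be felt. Box axes.
- wedge: Hardwood wedge flat on the planks, 36 mm wide, 130 mm long, 50 g; thickness grows evenly from 3 mm at its thin end (+y) to 28 mm at its thick end (-y). Origin in the middle of its underside, y towards the thin end, z up. It starts with the thin end 20 to 45 mm from the short foot and pointing roughly at it. It bears on the outer rim of the foot's sole; friction holds it there.
- wedge_back (a point): Middle of the upright, flat face (36 x 28 mm) of the wedge's thick end, 14 mm above the planks: the place to push. Axes are the wedge's.
- brick: The brick in the box, 192 x 102 x 56 mm, loose, between the cheeks and against or near the far stop, its top 110 mm above the planks. Origin in the middle of its underside. Leave alone.
- hammer: Hammer lying on the planks behind and to the left of the box, 298 mm long (along its x), 30 mm high. Bystander.
- tin: Open tin of brick dust, 72 mm across, 80 mm high, upright to the left of the box's near end. Bystander.
- chisel: Chisel lying on the dust sheet, left, 172 mm long (along its y), 21 mm high. Bystander.
- square: Try square lying on the planks to the right of the box, 121 x 212 mm, 14 mm high. Bystander.
Mind the look-alikes: they are no part of the job. Leave any black or red look-alike of the wedge alone.

How it is judged:
On the way, in this order (a step that is already met when the one before it is completed fails the run):
1. The corner over the short foot is pressed by hand and the box rocks down there (contact force between the fingers and cutting_box above 1 N and horizontal distance between the grasp point and press_point below 0.06 m and angle between cutting_box's own z axis and vertical above 0.03 rad), for 0.05 s.
2. The wedge bears on the short foot, the box standing level (within 18 milliradians) (contact force between wedge and cutting_box above 0.5 N and angle between cutting_box's own z axis and vertical below 0.018 rad), for 0.1 s.
At the end, for the whole second after the job is handed in: The fingers keep pressing the deck near the press point (within 60 mm) with more than 8 N, and the box does not give: it stands level within 18 milliradians (about 2.4 mm at the short foot), borne there by the wedge, everything at rest (all of step 2 and contact force between the fingers and cutting_box above 8 N and horizontal distance between the grasp point and press_point below 0.06 m and height (world z) of cutting_box below 0.006 m and linear speed of each of cutting_box, wedge below 0.02 m/s); the arm keeps its last pose, push and grip.
It fails at once if The wedge is lifted or carried (15 mm off the planks) or turned up on edge (height (world z) of wedge above 0.015 m or angle between wedge's own z axis and vertical above 0.35 rad).
It fails at once if The box is lifted, or shoved more than 25 mm (height (world z) of cutting_box above 0.015 m or distance of cutting_box from where it was at the start of the episode above 0.025 m).
It fails at once if The brick in the box is touched by the robot or knocked out of place (contact force between any of the arm, the fingers and brick above 2 N or distance of brick from where it was at the start of the episode above 0.04 m).
It fails at once if A bystander (hammer, tin, chisel, square) is moved more than 20 mm (distance of any of hammer, tin, chisel, square from where it was at the start of the episode above 0.02 m).
It also fails if it takes over 58 s, if anything falls off the work surface, if the arm or the gripper's body presses on something with over 40 N, if the wrist force passes 120 N, or if a joint passes its speed limit or range.

## Working session

There is one attempt and no reset: what is moved stays moved. The work goes in short steps, Python scripts to look and compute and a tool call to move; the robot and the scene stay as the last step left them, time stands still between calls to the robot, and variables do not carry over. Pictures are saved under pics/ and viewed, and the job is handed in when it is done.

Besides the shell and the picture viewer there is one more tool, called as name([rows], argument=value, ...), one row to a line, values as JSON. arm_command: Moves the arm, as the interface text tells. Its arguments: {"type":"object","properties":{"deltas":{"type":"array"},"fingers":{"type":"number"},"newtons":{"type":"number"}},"required":["deltas"]}

```bash
mkdir -p pics; ls; python3 - <<'E'
from workcell import sensors, read_camera, job, bot
import cv2
print(sensors.read_state(), bot.grasp_offset)
for n in ("scene","top","wrist"):
    c=read_camera(n); cv2.imwrite(f"pics/{n}0.png",c["color"][:,:,::-1])
    print(n,{k:v for k,v in c.items() if k!="color"})
E
```

```text
pics
{'time': 0.0, 'q': array([ 1.09710164e+00,  2.64779886e-01,  1.60536254e+00, -1.84292728e-05,
        1.27369509e+00, -3.68759078e-02]), 'joint_vel': array([ 4.52724542e-04, -8.92969593e-04,  1.49198011e-03,  9.06053887e-05,
        7.20063472e-04, -1.13839304e-03]), 'joint_torque': array([ 6.88624532e-04, -5.15119100e+01, -3.67315757e+01, -2.35722555e-04,
        1.32766124e-02,  1.43649896e-05]), 'tool_pos': array([0.28522684, 0.6109776 , 0.2299502 ]), 'tcp_rot': array([-1.38592311, -0.88027787,  0.88344322]), 'wrist_force': array([ 0.43848611, -0.52882952, -0.27988659]), 'torque': array([ 0.00524415, -0.01661845, -0.05169329]), 'width': 1.0014772476592217} 0.0187
scene {'vfov': 55.36041445508938, 'cx': 314.80787496229914, 'cy': 238.6027375803735, 'R': array([[ 0.49345912, -0.86968444, -0.01212703],
       [-0.40500546, -0.21741652, -0.88808819],
       [ 0.76971987,  0.44314673, -0.45951311]]), 't': array([-0.31743182,  0.26760516,  0.75501086])}
top {'vfov': 53.41619146101517, 'cx': 316.16046590982023, 'cy': 249.72303396513325, 'R': array([[-0.01028968, -0.99991584,  0.00790222],
       [-0.997342  ,  0.00969249, -0.07221491],
       [ 0.07213224, -0.00862428, -0.99735779]]), 't': array([-0.06498584,  0.54538916,  1.24953724])}
wrist {'vfov': 65.70646984690485, 'cx': 322.47304487272345, 'cy': 239.4356565992899, 'T_tool_cam': array([[ 9.99998177e-01,  4.64139135e-04, -1.85208312e-03,
        -4.52415471e-04],
       [ 1.90514477e-03, -3.06932552e-01,  9.51729362e-01,
        -1.41211718e-01],
       [-1.26729755e-04, -9.51731156e-01, -3.06932877e-01,
         7.86139093e-02],
       [ 0.00000000e+00,  0.00000000e+00,  0.00000000e+00,
         1.00000000e+00]])}
```

View pics/top0.png

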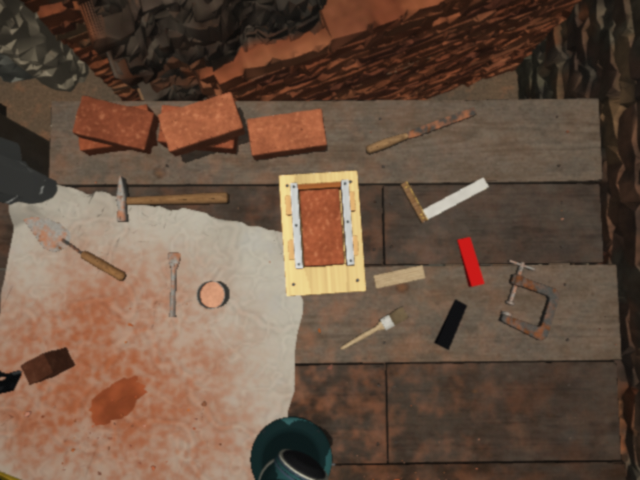

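View pics/scene0.png

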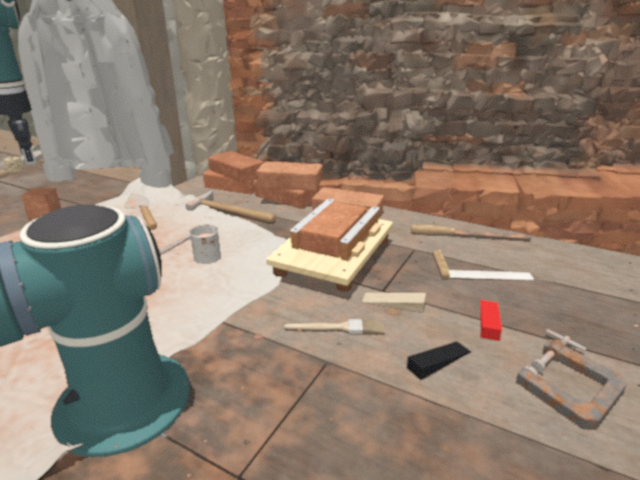

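Top view: the box is at about (322,233), with the short foot at its lower right corner (360,283). Candidates for the wedge are plain wood (400,277), black (451,325) and red (471,262). By the description it is the plain wood one, pointing at the corner. Next I'll crop closely and measure.

```bash
cat > h.py <<'E'
import numpy as np, cv2
from workcell import sensors, read_camera, job, bot
def ray(c,uv):
    f=240/np.tan(np.radians(c["vfov"]/2))
    d=np.array([(uv[0]-c["cx"])/f,(uv[1]-c["cy"])/f,1.])
    R=np.array(c["R"]);t=np.array(c["t"])
    return -R.T@t, R.T@d
def onplane(c,uv,z):
    o,d=ray(c,uv); return o+d*(z-o[2])/d[2]
def proj(c,X):
    f=240/np.tan(np.radians(c["vfov"]/2)); p=np.array(c["R"])@X+np.array(c["t"])
    return np.array([c["cx"]+f*p[0]/p[2],c["cy"]+f*p[1]/p[2]])
E
python3 - <<'E'
from h import *
c=read_camera("top"); im=c["color"]
s=read_camera("scene")
crop=cv2.resize(im[160:310,265:440],None,fx=4.5,fy=4,interpolation=cv2.INTER_CUBIC)[:600,:800]
cv2.imwrite("pics/topcrop.png",cv2.resize(im[165:305,265:440,::-1],None,fx=4,fy=4,interpolation=cv2.INTER_CUBIC))
cv2.imwrite("pics/scenecrop.png",cv2.resize(s["color"][180:340,255:445,::-1],None,fx=3.7,fy=3.7,interpolation=cv2.INTER_CUBIC))
hsv=cv2.cvtColor(im,cv2.COLOR_RGB2HSV)
for p in [(400,277),(410,273),(300,285),(325,285)]: print(p,hsv[p[1],p[0]],im[p[1],p[0]])
E
```

```text
(400, 277) [ 18  86 181] [181 156 120]
(410, 273) [ 18  85 184] [184 159 123]
(300, 285) [ 22  98 236] [236 213 145]
(325, 285) [ 20 107 224] [224 193 130]
```

View pics/topcrop.png

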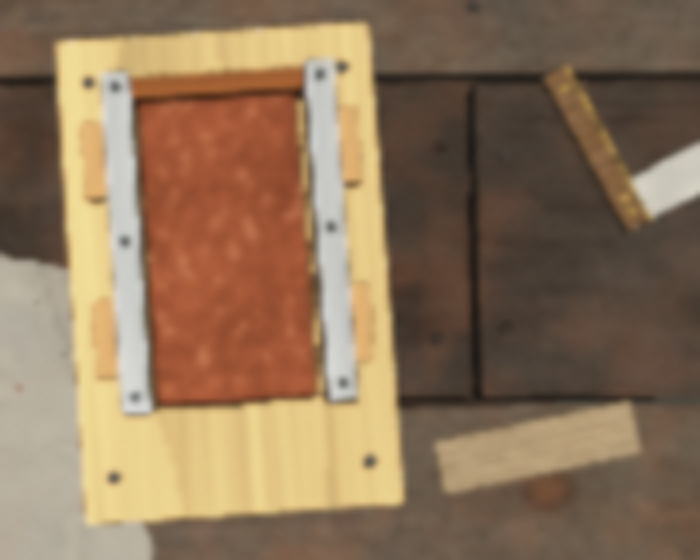

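View pics/scenecrop.png

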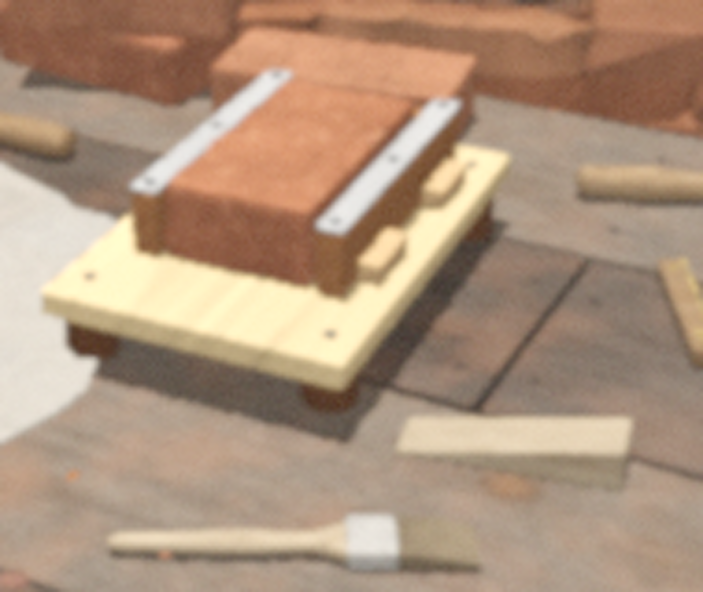

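The crop confirms it: the plain wood wedge is thin at the left (box side) and thick at the right. The deck screws in the crop are at (113,477), (369,461), (88,82) and (341,66), and the one at (369,461) is the press point.

```bash
python3 - <<'E'
from h import *
c=read_camera("top"); s=read_camera("scene")
g=lambda u,v:(u/4-.375+265,v/4-.375+165)
scr={'mp':(113,477),'mm':(369,461),'pp':(88,82),'pm':(341,66)}
P={k:onplane(c,g(*v),.054) for k,v in scr.items()}
for k in P: print(k,P[k].round(4))
ctr=sum(P.values())/4; ax=(P['pp']+P['pm']-P['mp']-P['mm'])/2; print("ctr",ctr.round(4),"len",np.linalg.norm(ax),"yaw",np.arctan2(ax[1],ax[0]), np.linalg.norm(P['mp']-P['mm']))
print("proj mm in scene",proj(s,P['mm']), "seen",(330/3.7+255,333/3.7+180))
# two-view of press screw
o1,d1=ray(c,g(369,461)); o2,d2=ray(s,(330/3.7+254.6,333/3.7+179.6))
A=np.stack([d1,-d2],1); l=np.linalg.lstsq(A,o2-o1,rcond=None)[0]; print((o1+d1*l[0]).round(4),(o2+d2*l[1]).round(4))
# wedge
hsv=cv2.cvtColor(c["color"],cv2.COLOR_RGB2HSV)
m=cv2.inRange(hsv,(12,55,120),(26,140,255)); m[:, :370]=0; m[:,430:]=0;m[:255]=0;m[:295]=m[:295]; m[295:]=0
cn=max(cv2.findContours(m,0,2)[0],key=cv2.contourArea); r=cv2.minAreaRect(cn); b=cv2.boxPoints(r); print(r,b)
q=b
sx=q[np.argsort(q[:,0])]; thin=sx[:2]; thick=sx[2:]
T=[onplane(c,p,.003) for p in thin]; K=[onplane(c,p,.028) for p in thick]
print("thin",np.round(T,4),np.mean(T,0).round(4)); print("thick",np.round(K,4),np.mean(K,0).round(4))
d=np.mean(T,0)-np.mean(K,0); print("len",np.linalg.norm(d[:2]),"dir",np.arctan2(d[1],d[0]), np.linalg.norm(T[0]-T[1]),np.linalg.norm(K[0]-K[1]))
E
```

```text
mp [ 0.4547 -0.0093  0.054 ]
mm [ 0.4632 -0.1744  0.054 ]
pp [0.7123 0.0053 0.054 ]
pm [ 0.7215 -0.1603  0.054 ]
ctr [ 0.5879 -0.0846  0.054 ] len 0.25834416493510454 yaw 0.05554409153947767 0.16533135873051258
proj mm in scene [342.97827914 270.30203476] seen (344.18918918918916, 270.0)
[ 0.4632 -0.1742  0.0556] [ 0.4641 -0.1759  0.0558]
((399.2857971191406, 276.452880859375), (14.896120071411133, 52.12528991699219), 78.43986511230469) [[372.25928 274.37878]
 [423.3272  263.93304]
 [426.31232 278.52698]
 [375.2444  288.97272]]
thin [[ 0.478  -0.2208  0.003 ]
 [ 0.4388 -0.2281  0.003 ]] [ 0.4584 -0.2244  0.003 ]
thick [[ 0.5037 -0.3533  0.028 ]
 [ 0.4651 -0.3601  0.028 ]] [ 0.4844 -0.3567  0.028 ]
len 0.13482425628911962 dir 1.7651022878366671 0.03986814555350157 0.03918954615690267
```

```bash
cat >> h.py <<'E'
from scipy.spatial.transform import Rotation as Ro
def st():
    s=sensors.read_state(); R=Ro.from_rotvec(s["tcp_rot"]).as_matrix()
    return s,R
def yaw(R): return np.arctan2(R[1,2],R[0,2])  # tool z heading
E
python3 - <<'E'
from h import *
s,R=st(); print(R.round(3)); print(s['time'],np.degrees(yaw(R)))
tgt=np.array([0.4605,-0.1765,0.12]); print((R.T@(tgt-s['tool_pos'])).round(4))
E
```

```text
[[ 0.423 -0.    -0.906]
 [ 0.906 -0.     0.423]
 [-0.001 -1.     0.   ]]
0.35 154.97113910315022
[-0.6399  0.1113 -0.492 ]
```

arm_command([
  [-0.04,0,-0.0307,0],
  [-0.04,0,-0.0307,0],
  [-0.04,0,-0.0307,0],
  [-0.04,0,-0.0307,0],
  [-0.04,0,-0.0307,0],
  [-0.04,0,-0.0307,0],
  [-0.04,0,-0.0307,0],
  [-0.04,0,-0.0307,0],
  [-0.04,0,-0.0307,0],
  [-0.04,0,-0.0307,0],
  [-0.04,0,-0.0307,0],
  [-0.04,0,-0.0307,0],
  [-0.04,0,-0.0307,0],
  [-0.04,0,-0.0307,0],
  [-0.04,0,-0.0307,0],
  [-0.04,0,-0.0307,0],
], fingers=0, newtons=60)

```text
time: 2.35
tool_pos: [0.4601, -0.1779, 0.2317]
tcp_rot: [-1.386, -0.882, 0.881]
wrist_force: [-0.1, 0.9, -0.7]
width: 0.001
```

arm_command([
  [0,0.015,0,0.185],
  [0,0.015,0,0.185],
  [0,0.015,0,0.185],
  [0,0.015,0,0.185],
  [0,0.015,0,0.185],
  [0,0,0,0.017],
  [0,0,0,0],
])

```text
time: 3.22
tool_pos: [0.4602, -0.1762, 0.1569]
tcp_rot: [-1.566, -0.154, 0.152]
wrist_force: [0.6, 0.9, 0.2]
width: -0.003
```

```bash
python3 - <<'E'
from h import *
s,R=st(); print(R.round(3)); print(s)
tgt=np.array([0.4605,-0.1765,0.065]); print((R.T@(tgt-s['tool_pos'])).round(4),np.degrees(yaw(R)))
c=read_camera("scene"); cv2.imwrite("pics/s1.png",c["color"][130:350,200:460,::-1].repeat(3,0).repeat(3,1)[:600])
E
```

```text
[[ 0.981  0.001 -0.194]
 [ 0.194 -0.     0.981]
 [ 0.001 -1.    -0.   ]]
{'time': 3.225, 'q': array([-4.16224542e-01, -2.25615227e-02,  2.06611559e+00, -1.08999955e-06,
        1.09719775e+00, -6.10986751e-01]), 'joint_vel': array([-0.00161792, -0.00626855, -0.00943034,  0.00093109, -0.00286575,
        0.00364277]), 'joint_torque': array([-4.81564610e-03, -3.24546218e+01, -3.36511481e+01, -4.62623539e-04,
        3.25564924e-02,  5.93846245e-02]), 'tool_pos': array([ 0.46024524, -0.17622822,  0.15690801]), 'tcp_rot': array([-1.56579537, -0.15350688,  0.15235571]), 'wrist_force': array([0.61058426, 0.92993712, 0.22474122]), 'torque': array([ 0.05519928, -0.02618759, -0.03396029]), 'width': -0.002717790382581636}
[ 0.0001  0.0919 -0.0003] 101.15907152718879
```

View pics/s1.png

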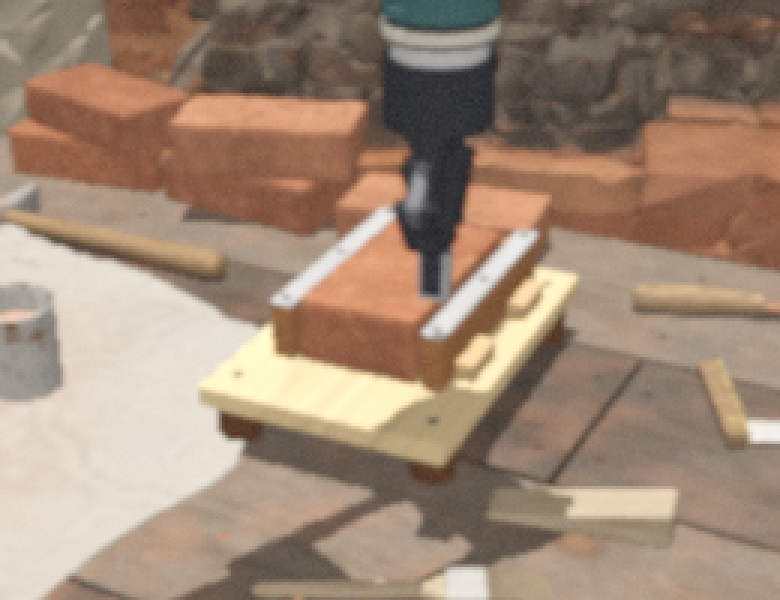

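arm_command([
  [0,0.03,0,0],
  [0,0.03,0,0],
  [0,0.025,0,0],
  [0,0.008,0,0],
  [0,0,0,0],
  [0,0,0,0],
])

```text
time: 4.03
tool_pos: [0.4611, -0.1766, 0.0647]
tcp_rot: [-1.567, -0.153, 0.149]
wrist_force: [-0.0, 0.0, -1.2]
width: -0.004
```

arm_command([
  [0,0.002,0,0],
  [0,0.002,0,0],
  [0,0.002,0,0],
  [0,0.002,0,0],
  [0,0,0,0],
])

```text
time: 4.65
tool_pos: [0.4596, -0.176, 0.055]
tcp_rot: [-1.565, -0.15, 0.151]
wrist_force: [-0.2, -1.1, -0.9]
width: 0.002
```

arm_command([
  [0,0.001,0,0],
  [0,0.001,0,0],
  [0,0,0,0],
])

```text
time: 5.03
tool_pos: [0.4599, -0.1762, 0.0536]
tcp_rot: [-1.566, -0.151, 0.151]
wrist_force: [-2.0, -0.3, 3.9]
width: 0.004
```

arm_command([
  [0,0.001,0,0],
  [0,0.001,0,0],
  [0,0,0,0],
])

```text
time: 5.4
tool_pos: [0.4597, -0.1768, 0.0519]
tcp_rot: [-1.567, -0.151, 0.152]
wrist_force: [-4.1, -1.9, 6.9]
width: -0.002
```

arm_command([
  [0,0.001,0,0],
  [0,0.001,0,0],
  [0,0,0,0],
])

```text
time: 5.78
tool_pos: [0.4597, -0.1771, 0.05]
tcp_rot: [-1.567, -0.151, 0.152]
wrist_force: [-3.4, -3.1, 6.7]
width: -0.001
```

arm_command([
  [0,0.001,0,0],
  [0,0.001,0,0],
  [0,0,0,0],
])

```text
time: 6.15
tool_pos: [0.4599, -0.1773, 0.0481]
tcp_rot: [-1.568, -0.151, 0.152]
wrist_force: [-4.7, -4.0, 6.6]
width: -0.001
```

arm_command([
  [0,0.001,0,0],
  [0,0.001,0,0],
  [0,0,0,0],
])

```text
time: 6.52
tool_pos: [0.46, -0.1775, 0.0464]
tcp_rot: [-1.568, -0.151, 0.152]
wrist_force: [-4.5, -3.7, 8.7]
width: 0.002
```

arm_command([
  [0,0.001,0,0],
  [0,0.001,0,0],
  [0,0,0,0],
])

```text
time: 6.9
tool_pos: [0.4601, -0.1776, 0.046]
tcp_rot: [-1.568, -0.151, 0.152]
wrist_force: [-9.6, -2.5, 20.6]
width: -0.002
```

arm_command([
  [0,0.001,0,0],
  [0,0.001,0,0],
  [0,0,0,0],
])

```text
time: 7.28
tool_pos: [0.4601, -0.1777, 0.0457]
tcp_rot: [-1.568, -0.151, 0.152]
wrist_force: [-15.3, -0.8, 34.6]
width: 0.005
```

The corner rocks: it touched at z≈53.7 mm and bottomed at ≈46.3 mm, so the gap is about 7.5 mm. That calls for a wedge insertion of about 23 mm. Now I'll let the corner up.

arm_command([
  [0,-0.003,0,0],
  [0,-0.003,0,0],
  [0,-0.003,0,0],
  [0,-0.003,0,0],
  [0,-0.004,0,0],
  [0,-0.03,0,0],
  [0,-0.03,0,0],
  [0,0,0,0],
])

```text
time: 8.28
tool_pos: [0.4616, -0.177, 0.1195]
tcp_rot: [-1.568, -0.154, 0.148]
wrist_force: [0.5, -0.9, 0.1]
width: 0.003
```

```bash
python3 - <<'E'
from h import *
s,R=st(); print(s['tool_pos'],s['wrist_force'],np.degrees(yaw(R)))
dr=1.765; d=np.array([np.cos(dr),np.sin(dr),0])
back=np.array([.484,-.3543,0])
tgt=back-d*0.045; tgt[2]=0.12; print(tgt,(R.T@(tgt-s['tool_pos'])).round(4))
c=read_camera("scene"); cv2.imwrite("pics/s2.png",c["color"][130:350,200:460,::-1].repeat(3,0).repeat(3,1)[:600])
c=read_camera("top"); cv2.imwrite("pics/t2.png",cv2.resize(c["color"][165:305,265:440,::-1],None,fx=4,fy=4,interpolation=cv2.INTER_CUBIC))
w=read_camera("wrist"); cv2.imwrite("pics/w2.png",w["color"][:,:,::-1])
E
```

```text
[ 0.46155585 -0.17704949  0.11947446] [ 0.46746338 -0.9251699   0.05036162] 101.0100594244682
[ 0.49268434 -0.39845407  0.12      ] [-1.170e-02  1.000e-04 -2.233e-01]
```

View pics/s2.png

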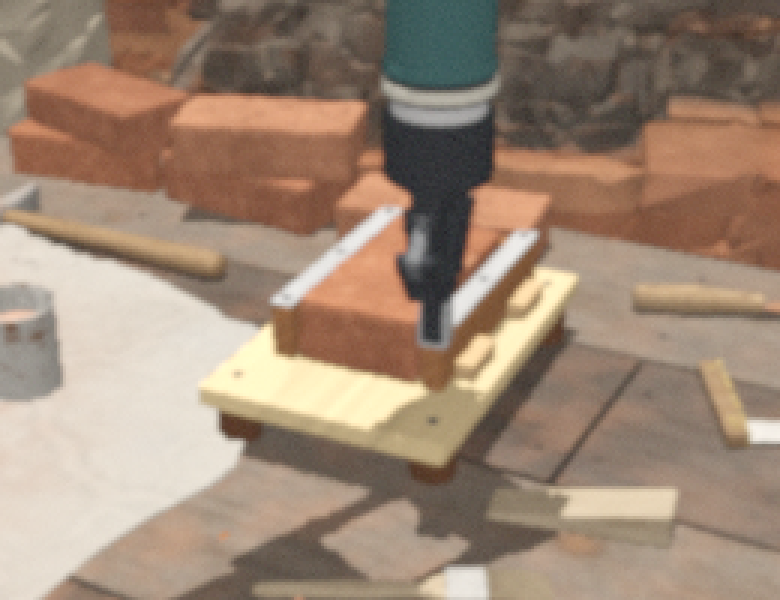

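View pics/w2.png

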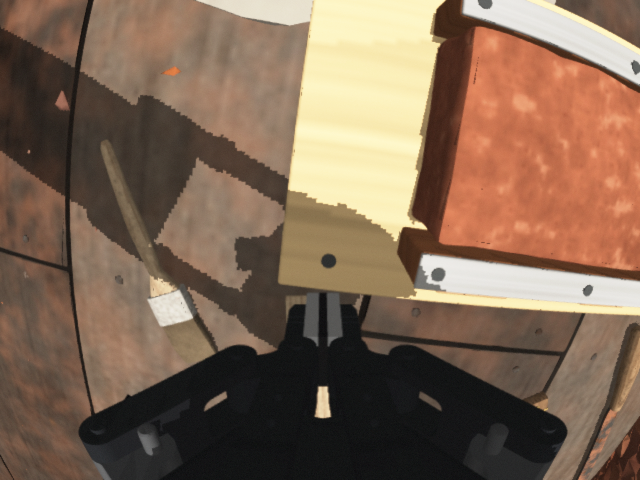

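arm_command([
  [-0.0022,0,-0.045,0],
  [-0.0022,0,-0.045,0],
  [-0.0022,0,-0.045,0],
  [-0.0022,0,-0.045,0],
  [-0.0022,0,-0.045,0],
  [0,0,0,0.136],
  [0,0,0,0],
  [0,0,0,0],
])

```text
time: 9.43
tool_pos: [0.4913, -0.398, 0.1159]
tcp_rot: [-1.569, -0.044, 0.047]
wrist_force: [-0.4, 1.5, 0.9]
width: -0.002
```

```bash
python3 - <<'E'
from h import *
s,R=st(); print(s['tool_pos'],s['wrist_force'],np.degrees(yaw(R)))
tgt=np.array([.4745,-.40,.007]); print(tgt,(R.T@(tgt-s['tool_pos'])).round(4))
w=read_camera("wrist"); cv2.imwrite("pics/w3.png",w["color"][:,:,::-1])
E
```

```text
[ 0.49127413 -0.39803457  0.11588034] [-0.39929387  1.51307793  0.87253566] 93.35167634779731
[ 0.4745 -0.4     0.007 ] [-0.0167  0.1089 -0.0012]
```

View pics/w3.png

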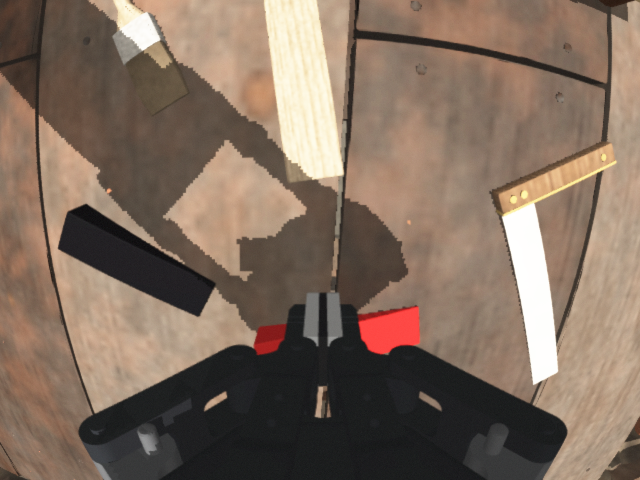

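The picture shows the plain wedge ahead at (305,90–180), its back at (313,180). The red look-alike is just behind the fingers at (340,330) and black is at (135,260). I'll check clearance before going down.

```bash
python3 - <<'E'
from h import *
c=read_camera("top"); im=c["color"].astype(int)
# earlier frame, unobstructed
im=cv2.imread("pics/top0.png")[:,:,::-1].astype(int)
m=((im[:,:,0]>150)&(im[:,:,1]<60)&(im[:,:,2]<60)).astype(np.uint8)
cn=max(cv2.findContours(m,0,2)[0],key=cv2.contourArea); b=cv2.boxPoints(cv2.minAreaRect(cn))
print("red",np.round([onplane(c,p,.028) for p in b],3))
m=((im.max(2)<25)).astype(np.uint8); m[:,:430]=0;m[:,475:]=0;m[:290]=0;m[355:]=0
cn=max(cv2.findContours(m,0,2)[0],key=cv2.contourArea); b=cv2.boxPoints(cv2.minAreaRect(cn))
print("blk",np.round([onplane(c,p,.028) for p in b],3))
# wrist view: back-bottom corners & thin end: use pixel rays
s,R=st(); w=read_camera("wrist"); f=240/np.radians(w["vfov"]/2)
f2=240/np.tan(np.radians(w["vfov"]/2))
def wr(uv,z):
    d=np.array([uv[0]-w["cx"],uv[1]-w["cy"]]); r=np.hypot(*d); th=r/f2
    v=np.array([*(np.sin(th)*d/r),np.cos(th)])
    T=np.array(w["T_tool_cam"]); o=s['tool_pos']+R@T[:3,3]; v=R@T[:3,:3]@v
    return o+v*(z-o[2])/v[2]
for p in [(288,164),(343,177)]: print(wr(p,.028).round(4))
E
```

```text
red [[ 0.567 -0.445  0.028]
 [ 0.577 -0.478  0.028]
 [ 0.452 -0.512  0.028]
 [ 0.442 -0.479  0.028]]
blk [[ 0.299 -0.379  0.028]
 [ 0.407 -0.432  0.028]
 [ 0.392 -0.464  0.028]
 [ 0.285 -0.41   0.028]]
[ 0.4669 -0.3466  0.028 ]
[ 0.5015 -0.3529  0.028 ]
```

Red is at least 45 mm behind the fingertips. The descent is clear.

arm_command([
  [-0.017,0.02,0,0],
  [0,0.03,0,0],
  [0,0.03,0,0],
  [0,0.02,0,0],
  [0,0.007,0,0],
  [0,0,0,0],
  [0,0,0,0],
])

```text
time: 10.45
tool_pos: [0.476, -0.4008, 0.0116]
tcp_rot: [-1.572, -0.045, 0.043]
wrist_force: [0.2, -0.2, -0.2]
width: -0.001
```

arm_command([
  [0,0,0.006,0],
  [0,0,0.006,0],
  [0,0,0.006,0],
  [0,0,0.006,0],
  [0,0,0,0],
])

```text
time: 11.08
tool_pos: [0.4736, -0.3753, 0.0102]
tcp_rot: [-1.57, -0.044, 0.045]
wrist_force: [0.6, -0.3, 0.0]
width: 0.002
```

arm_command([
  [0,0,0.003,0],
  [0,0,0.003,0],
  [0,0,0.003,0],
  [0,0,0.003,0],
  [0,0,0.003,0],
  [0,0,0.003,0],
  [0,0,0,0],
])

```text
time: 11.95
tool_pos: [0.4727, -0.3578, 0.0103]
tcp_rot: [-1.57, -0.044, 0.044]
wrist_force: [0.6, 0.0, -0.9]
width: -0.003
```

```bash
python3 - <<'E'
from h import *
s,R=st(); print(s['time'],s['tool_pos'],s['wrist_force'],np.degrees(yaw(R)))
w=read_camera("wrist"); cv2.imwrite("pics/w4.png",w["color"][:,:,::-1])
c=read_camera("scene"); cv2.imwrite("pics/s4.png",c["color"][200:380,270:490,::-1].repeat(3,0).repeat(3,1)[:600])
E
```

```text
11.95 [ 0.47266412 -0.35777322  0.01026802] [ 0.57658971  0.01750957 -0.89459227] 93.22068383419467
```

View pics/w4.png

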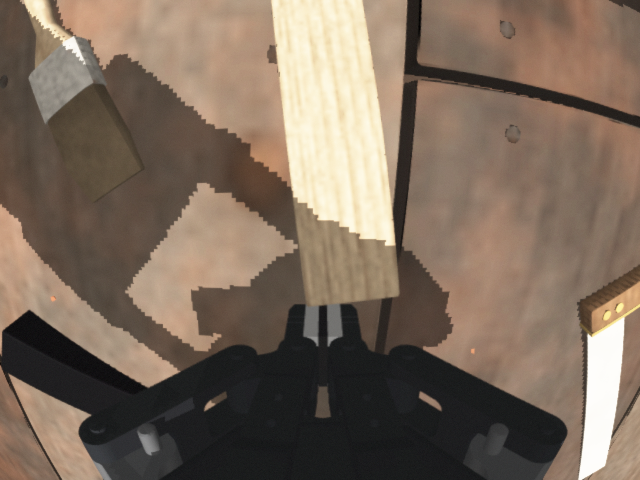

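View pics/s4.png

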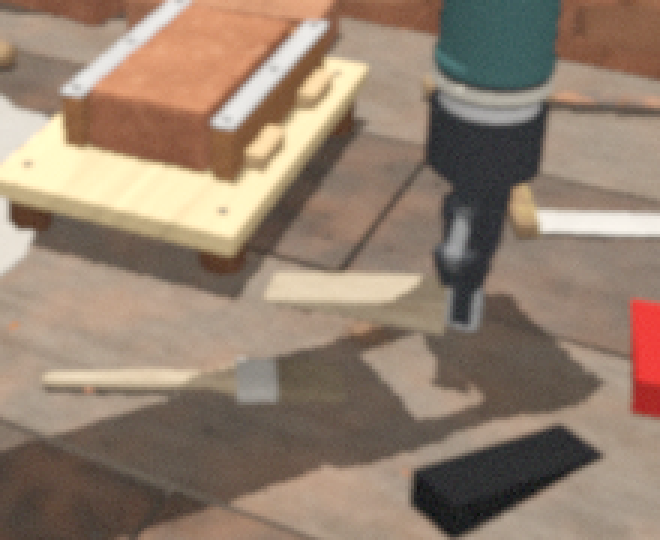

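Wrist view: the wedge's back edge is at (310–398,300), just ahead of the fingertips (323,300), and it still leans a few degrees. I'll keep pushing.

arm_command([
  [0,0,0.003,0],
  [0,0,0.003,0],
  [0,0,0.003,0],
  [0,0,0.003,0],
  [0,0,0.003,0],
  [0,0,0,0],
])

```text
time: 12.8
tool_pos: [0.4717, -0.3427, 0.0102]
tcp_rot: [-1.57, -0.044, 0.044]
wrist_force: [-0.2, -0.6, 0.7]
width: 0.001
```

```bash
python3 - <<'E'
from h import *
s,R=st(); print(s['time'],s['tool_pos'],s['wrist_force'],np.degrees(yaw(R)))
w=read_camera("wrist"); cv2.imwrite("pics/w5.png",w["color"][:,:,::-1])
E
```

```text
12.8 [ 0.47174914 -0.34267336  0.01018984] [-0.1683393  -0.63719053  0.66089075] 93.2199041204367
```

View pics/w5.png

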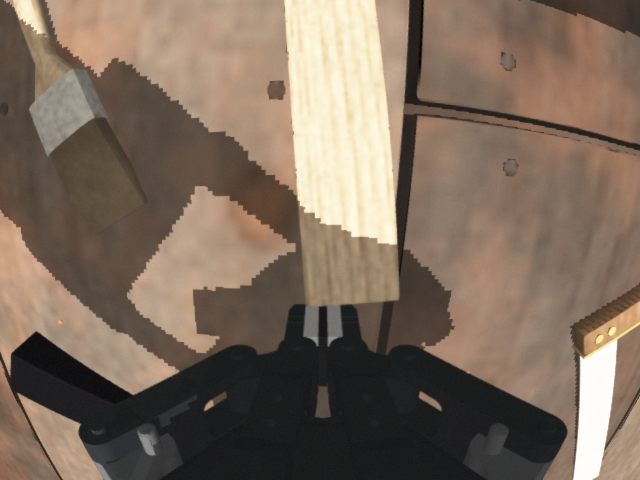

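```bash
cat >> h.py <<'E'
def wr(w,s,R,uv,z):
    f2=240/np.tan(np.radians(w["vfov"]/2))
    d=np.array([uv[0]-w["cx"],uv[1]-w["cy"]]); r=np.hypot(*d); th=r/f2
    v=np.array([*(np.sin(th)*d/r),np.cos(th)])
    T=np.array(w["T_tool_cam"]); o=s['tool_pos']+R@T[:3,3]; v=R@T[:3,:3]@v
    return o+v*(z-o[2])/v[2]
def wrw(w,s,R,uv,back):
    z=.028
    for _ in range(20): p=wr(w,s,R,uv,z); z=.028-(p[1]-back)*25/130
    return p
E
python3 - <<'E'
from h import *
s,R=st(); w=read_camera("wrist"); print(s['time'])
a,b=wr(w,s,R,(305,305),.028),wr(w,s,R,(398,299),.028); back=(a[1]+b[1])/2
l,r=wrw(w,s,R,(289,100),back),wrw(w,s,R,(387,100),back)
l2,r2=wrw(w,s,R,(286,10),back),wrw(w,s,R,(377,10),back)
for p in (a,b,l,r,l2,r2): print(p.round(4))
m0,m1=(a+b)/2,(l2+r2)/2; print(np.degrees(np.arctan2((m1-m0)[1],(m1-m0)[0])))
im=cv2.cvtColor(w["color"],cv2.COLOR_RGB2GRAY)
for v in (10,100,250): print(v,[int(x) for x in im[v,270:410:4]])
E
```

```text
12.85
[ 0.4643 -0.3307  0.028 ]
[ 0.4991 -0.3265  0.028 ]
[ 0.4545 -0.2567  0.0142]
[ 0.4902 -0.2543  0.0137]
[ 0.4506 -0.2199  0.0071]
[ 0.4855 -0.2175  0.0066]
97.07926522760712
10 [158, 161, 161, 159, 237, 237, 238, 235, 238, 235, 241, 241, 239, 239, 240, 238, 232, 242, 245, 238, 233, 242, 238, 236, 241, 238, 236, 164, 165, 165, 163, 162, 157, 150, 140]
100 [158, 159, 162, 165, 166, 194, 242, 240, 238, 232, 239, 239, 239, 245, 244, 237, 236, 246, 246, 218, 233, 239, 241, 229, 238, 244, 242, 230, 240, 205, 162, 162, 161, 154, 31]
250 [141, 146, 148, 148, 148, 150, 151, 74, 117, 133, 138, 135, 144, 149, 125, 137, 122, 140, 149, 139, 128, 149, 148, 120, 127, 142, 145, 138, 133, 141, 142, 127, 50, 19, 66]
```

Wedge now: back at (0.482,-0.329), heading 97°, with its thin end about 7 mm from the foot and well centred on it. The finger is 10 mm off centre on the back, so I'll back off, recentre, square up and push along 97°.

arm_command([
  [0,0,-0.006,0],
  [0.006,0,0,0],
  [0.006,0,0,0],
  [0,0,0,-0.067],
  [0,0,0.003,0],
  [0,0,0.003,0],
  [0,0,0.003,0],
  [0,0,0,0],
])

```text
time: 13.9
tool_pos: [0.483, -0.3391, 0.0103]
tcp_rot: [-1.568, -0.096, 0.097]
wrist_force: [0.4, 0.2, 0.5]
width: 0.001
```

arm_command([
  [0,0,0.002,0],
  [0,0,0.002,0],
  [0,0,0.002,0],
  [0,0,0.002,0],
  [0,0,0,0],
])

```text
time: 14.52
tool_pos: [0.482, -0.3313, 0.0102]
tcp_rot: [-1.568, -0.097, 0.097]
wrist_force: [-0.3, 0.6, 0.4]
width: 0.0
```

```bash
python3 - <<'E'
from h import *
s,R=st(); print(s['time'],s['tool_pos'],s['wrist_force'],np.degrees(yaw(R)))
w=read_camera("wrist"); cv2.imwrite("pics/w6.png",w["color"][:,:,::-1])
c=read_camera("scene"); cv2.imwrite("pics/s6.png",c["color"][200:380,270:490,::-1].repeat(3,0).repeat(3,1)[:600])
E
```

```text
14.525 [ 0.48200527 -0.33127426  0.01023605] [-0.30667456  0.60407639  0.41725278] 97.05436871977578
```

View pics/w6.png

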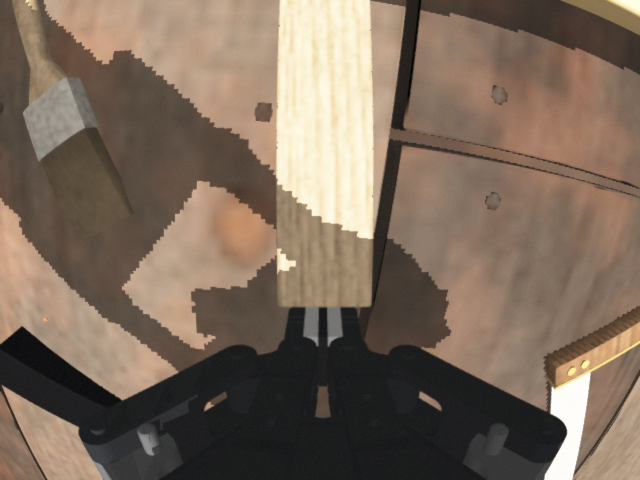

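View pics/s6.png

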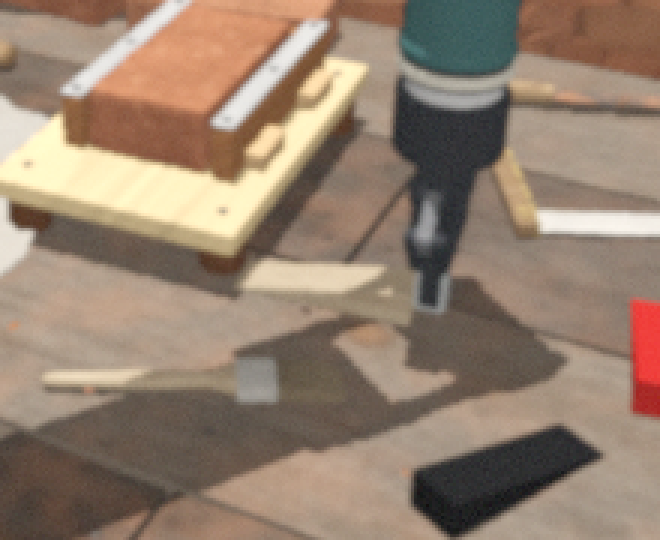

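The wedge is squared to the finger and centred (278–372 against finger 323), with its thin end at the foot, scene crop (240,288). I'll push on towards the expected 23 mm.

arm_command([
  [0,0,0.002,0],
  [0,0,0.002,0],
  [0,0,0.002,0],
  [0,0,0.002,0],
  [0,0,0.002,0],
  [0,0,0.002,0],
  [0,0,0.002,0],
  [0,0,0,0],
])

```text
time: 15.62
tool_pos: [0.4803, -0.3174, 0.0103]
tcp_rot: [-1.569, -0.097, 0.097]
wrist_force: [-0.9, 0.6, -0.3]
width: -0.0
```

arm_command([
  [0,0,0.001,0],
  [0,0,0.001,0],
  [0,0,0.001,0],
  [0,0,0,0],
])

```text
time: 16.12
tool_pos: [0.48, -0.3146, 0.0103]
tcp_rot: [-1.569, -0.097, 0.097]
wrist_force: [0.8, 0.2, 0.3]
width: -0.002
```

arm_command([
  [0,0,0.001,0],
  [0,0,0.001,0],
  [0,0,0,0],
])

```text
time: 16.5
tool_pos: [0.4797, -0.3125, 0.0103]
tcp_rot: [-1.568, -0.097, 0.097]
wrist_force: [0.2, 0.7, 0.4]
width: -0.0
```

```bash
python3 - <<'E'
from h import *
s,R=st(); print(s['time'],s['tool_pos'],s['wrist_force'],np.degrees(yaw(R)))
w=read_camera("wrist"); cv2.imwrite("pics/w7.png",w["color"][:,:,::-1])
c=read_camera("scene"); cv2.imwrite("pics/s7.png",c["color"][200:380,270:490,::-1].repeat(3,0).repeat(3,1)[:600])
E
```

```text
16.5 [ 0.47970932 -0.31254707  0.01026809] [0.21886196 0.69897067 0.40393484] 97.04989502936144
```

View pics/s7.png

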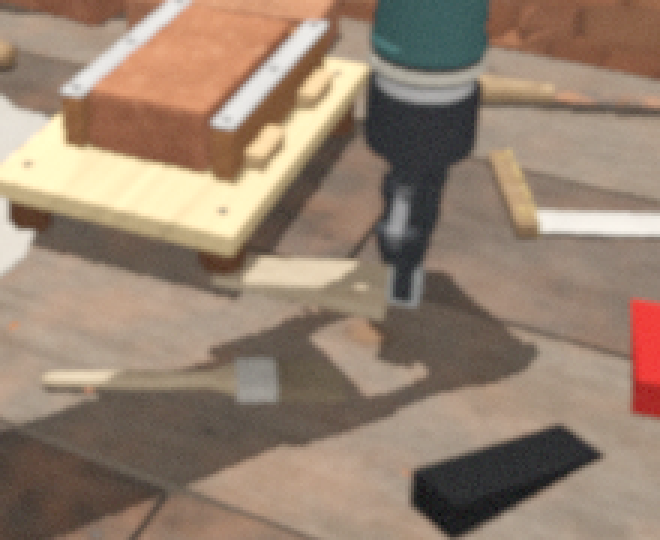

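Scene crop: the wedge's thin end has passed under the foot, (215,285) against foot (222,262). On in 1 mm steps, watching the force.

arm_command([
  [0,0,0.001,0],
  [0,0,0.001,0],
  [0,0,0,0],
])

```text
time: 16.98
tool_pos: [0.4795, -0.3106, 0.0103]
tcp_rot: [-1.568, -0.097, 0.097]
wrist_force: [0.2, 0.1, -0.2]
width: 0.003
```

arm_command([
  [0,0,0.001,0],
  [0,0,0.001,0],
  [0,0,0,0],
])

```text
time: 17.35
tool_pos: [0.4792, -0.3086, 0.0103]
tcp_rot: [-1.569, -0.097, 0.097]
wrist_force: [0.0, 0.0, 0.0]
width: 0.002
```

arm_command([
  [0,0,0.001,0],
  [0,0,0.001,0],
  [0,0,0,0],
])

```text
time: 17.73
tool_pos: [0.479, -0.3066, 0.0103]
tcp_rot: [-1.569, -0.097, 0.097]
wrist_force: [-0.2, -0.2, -0.5]
width: -0.003
```

arm_command([
  [0,0,0.001,0],
  [0,0,0,0],
])

```text
time: 17.98
tool_pos: [0.4789, -0.3056, 0.0103]
tcp_rot: [-1.569, -0.097, 0.097]
wrist_force: [-0.5, -0.3, -0.2]
width: -0.001
```

arm_command([
  [0,0,0.001,0],
  [0,0,0,0],
])

```text
time: 18.23
tool_pos: [0.4787, -0.3046, 0.0103]
tcp_rot: [-1.569, -0.097, 0.097]
wrist_force: [-0.2, 0.3, -0.8]
width: -0.001
```

arm_command([
  [0,0,0.001,0],
  [0,0,0,0],
])

```text
time: 18.48
tool_pos: [0.4786, -0.3036, 0.0103]
tcp_rot: [-1.569, -0.097, 0.097]
wrist_force: [0.1, 1.2, 0.7]
width: -0.001
```

arm_command([
  [0,0,0.001,0],
  [0,0,0,0],
])

```text
time: 18.73
tool_pos: [0.4786, -0.3027, 0.0103]
tcp_rot: [-1.569, -0.097, 0.097]
wrist_force: [-0.2, -0.2, -0.1]
width: -0.0
```

```bash
python3 - <<'E'
from h import *
s,R=st(); print(s['time'],s['tool_pos'],s['wrist_force'],np.degrees(yaw(R)))
w=read_camera("wrist"); cv2.imwrite("pics/w8.png",w["color"][:,:,::-1])
c=read_camera("scene"); cv2.imwrite("pics/s8.png",cv2.resize(c["color"][230:310,310:430,::-1],None,fx=6,fy=6,interpolation=cv2.INTER_CUBIC))
E
```

```text
18.725 [ 0.47855405 -0.30272673  0.0102995 ] [-0.15194904 -0.16799848 -0.11216173] 97.04925408849739
```

View pics/s8.png

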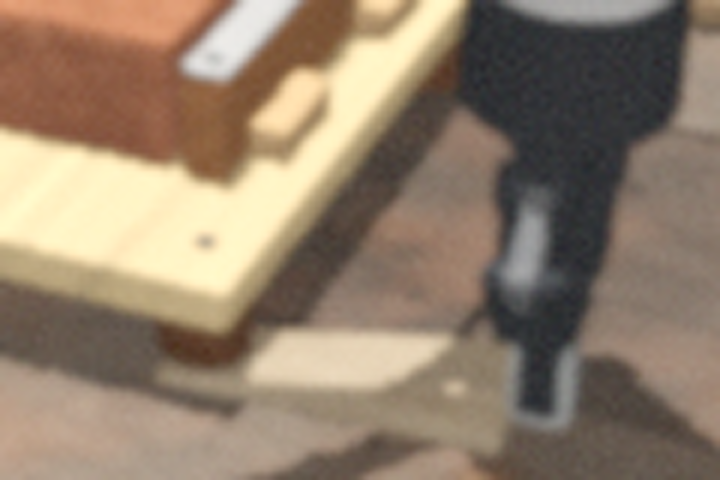

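View pics/w8.png

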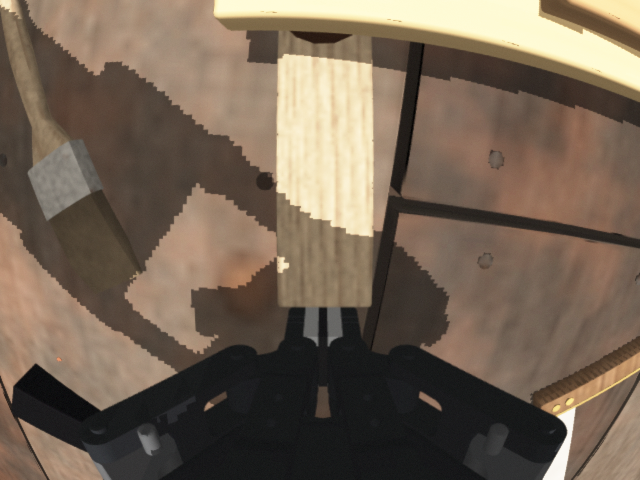

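The wrist view shows the foot rim (322,40) centred on the wedge. There's no resistance yet, so I'll keep going.

arm_command([
  [0,0,0.001,0],
  [0,0,0,0],
])

```text
time: 19.08
tool_pos: [0.4786, -0.3021, 0.0104]
tcp_rot: [-1.569, -0.097, 0.096]
wrist_force: [0.4, -2.0, -1.0]
width: 0.0
```

arm_command([
  [0,0,0.001,0],
  [0,0,0,0],
])

```text
time: 19.32
tool_pos: [0.4789, -0.3017, 0.0107]
tcp_rot: [-1.57, -0.098, 0.096]
wrist_force: [1.4, -4.8, -0.0]
width: 0.006
```

arm_command([
  [0,0,0.001,0],
  [0,0,0,0],
])

```text
time: 19.58
tool_pos: [0.4791, -0.3014, 0.011]
tcp_rot: [-1.572, -0.098, 0.096]
wrist_force: [0.2, -6.5, -1.0]
width: -0.003
```

```bash
python3 - <<'E'
from h import *
s,R=st(); w=read_camera("wrist"); print(s['tool_pos'],s['wrist_force'])
cv2.imwrite("pics/w9.png",cv2.resize(w["color"][0:120,230:430,::-1],None,fx=4,fy=4,interpolation=cv2.INTER_CUBIC))
print("back",wr(w,s,R,(325,305),.028),[wr(w,s,R,(322,v),.008).round(4) for v in (30,40,50)])
E
```

```text
[ 0.47907113 -0.30138514  0.01096047] [ 0.15334491 -6.5360017  -0.96044935]
back [ 0.47822777 -0.28927293  0.028     ] [array([ 0.4645, -0.1873,  0.008 ]), array([ 0.465 , -0.1914,  0.008 ]), array([ 0.4655, -0.1954,  0.008 ])]
```

View pics/w9.png

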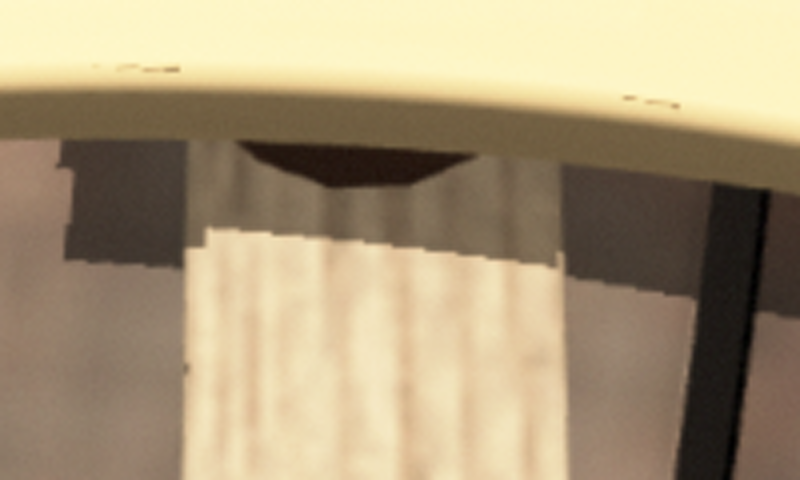

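Resistance rose to 6.5 N over 3 mm, so the wedge is snug. I'll back off, go up, and look.

arm_command([
  [0,0,0.0005,0],
  [0,0,0,0],
  [0,0,-0.003,0],
  [0,0,-0.02,0],
  [0,0,-0.01,0],
  [0,-0.04,0,0],
  [0,-0.04,0,0],
  [0,-0.03,0,0],
  [0,0,0,0],
  [0,0,0,0],
])

```text
time: 20.88
tool_pos: [0.4816, -0.3319, 0.1193]
tcp_rot: [-1.568, -0.095, 0.097]
wrist_force: [0.3, 0.4, -0.0]
width: -0.0
```

```bash
python3 - <<'E'
from h import *
s,R=st(); print(s['time'],s['tool_pos'],s['wrist_force'],np.degrees(yaw(R)))
tgt=np.array([0.4605,-0.1765,0.12]); print((R.T@(tgt-s['tool_pos'])).round(4))
c=read_camera("scene"); cv2.imwrite("pics/s10.png",cv2.resize(c["color"][230:310,310:430,::-1],None,fx=6,fy=6,interpolation=cv2.INTER_CUBIC))
c=read_camera("top"); cv2.imwrite("pics/t10.png",cv2.resize(c["color"][165:305,265:440,::-1],None,fx=4,fy=4,interpolation=cv2.INTER_CUBIC))
E
```

```text
20.875 [ 0.48157903 -0.33188709  0.11932968] [ 0.34024575  0.36537495 -0.00476846] 97.02630843363576
[-0.0019 -0.0005  0.1568]
```

View pics/s10.png

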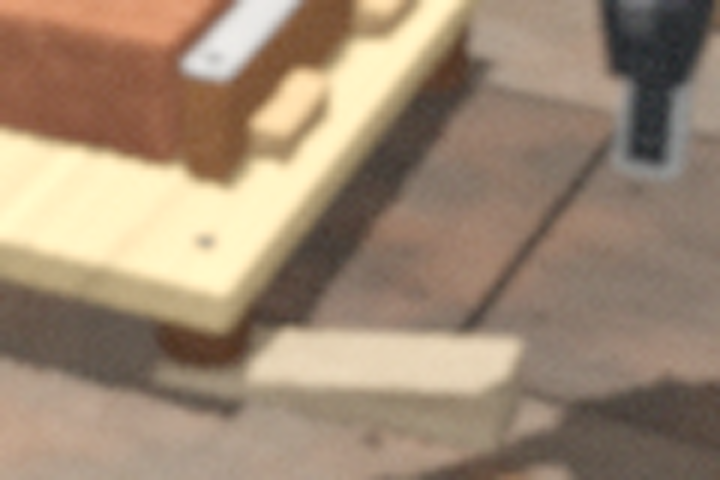

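View pics/t10.png

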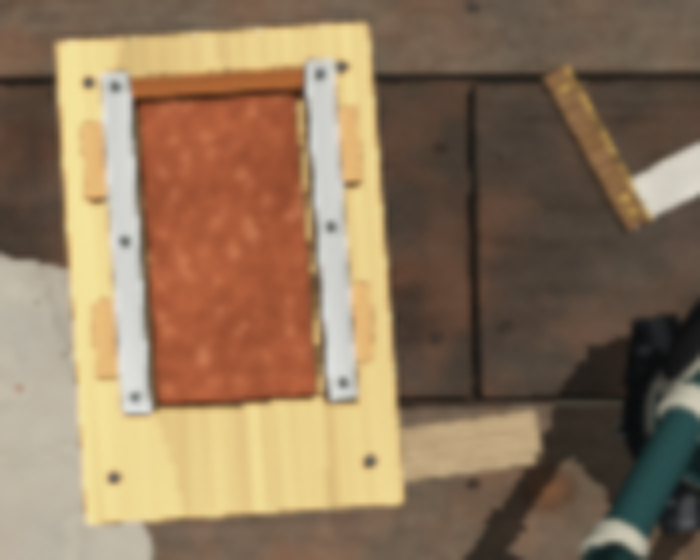

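The box is unmoved: its screws are on the same pixels as before. The wedge is seated under the foot. Now the proof press.

arm_command([
  [0,0,0.04,0],
  [0,0,0.04,0],
  [-0.002,0,0.04,0],
  [0,0,0.037,0],
  [0,0.03,0,0],
  [0,0.025,0,0],
  [0,0.006,0,0],
  [0,0,0,0],
  [0,0,0,0],
])

```text
time: 22.1
tool_pos: [0.4616, -0.1769, 0.0601]
tcp_rot: [-1.569, -0.097, 0.095]
wrist_force: [-0.4, 0.0, -0.4]
width: -0.0
```

arm_command([
  [0,0.002,0,0],
  [0,0.001,0,0],
  [0,0.001,0,0],
  [0,0,0,0],
])

```text
time: 22.6
tool_pos: [0.4609, -0.1765, 0.0553]
tcp_rot: [-1.569, -0.097, 0.097]
wrist_force: [0.5, 0.1, 0.1]
width: 0.001
```

arm_command([
  [0,0.001,0,0],
  [0,0,0,0],
])

```text
time: 22.85
tool_pos: [0.4608, -0.1764, 0.0542]
tcp_rot: [-1.569, -0.096, 0.097]
wrist_force: [-0.6, -0.4, -0.4]
width: -0.001
```

arm_command([
  [0,0.001,0,0],
  [0,0,0,0],
])

```text
time: 23.1
tool_pos: [0.4609, -0.1765, 0.054]
tcp_rot: [-1.569, -0.096, 0.097]
wrist_force: [-2.7, 1.6, 5.8]
width: -0.001
```

arm_command([
  [0,0.0005,0,0],
  [0,0,0,0],
])

```text
time: 23.35
tool_pos: [0.4609, -0.1765, 0.0539]
tcp_rot: [-1.568, -0.096, 0.097]
wrist_force: [-3.5, 1.6, 9.9]
width: 0.0
```

arm_command([
  [0,0.0005,0,0],
  [0,0,0,0],
  [0,0,0,0],
])

```text
time: 23.72
tool_pos: [0.461, -0.1765, 0.0539]
tcp_rot: [-1.569, -0.096, 0.097]
wrist_force: [-4.8, 2.1, 11.3]
width: -0.001
```

Firm at 53.9 mm under 11 N, where before it dropped to 46. I'll add a touch, settle and verify.

arm_command([
  [0,0.0002,0,0],
  [0,0,0,0],
  [0,0,0,0],
  [0,0,0,0],
  [0,0,0,0],
  [0,0,0,0],
  [0,0,0,0],
  [0,0,0,0],
])

```text
time: 24.72
tool_pos: [0.461, -0.1765, 0.0538]
tcp_rot: [-1.569, -0.096, 0.097]
wrist_force: [-5.2, 2.3, 13.4]
width: -0.0
```

```bash
python3 - <<'E'
from h import *
s,R=st(); print(s['time'],s['tool_pos'],s['wrist_force'])
c=read_camera("scene"); cv2.imwrite("pics/s11.png",cv2.resize(c["color"][200:310,290:430,::-1],None,fx=5,fy=5,interpolation=cv2.INTER_CUBIC))
s,R=st(); print(s['time'],s['tool_pos'],s['wrist_force'])
E
```

```text
24.725 [ 0.46095357 -0.17653874  0.05381952] [-5.23259186  2.328891   13.41862337]
24.775 [ 0.46095305 -0.17654505  0.05381569] [-5.83606997  3.32050472 14.36346605]
```

View pics/s11.png

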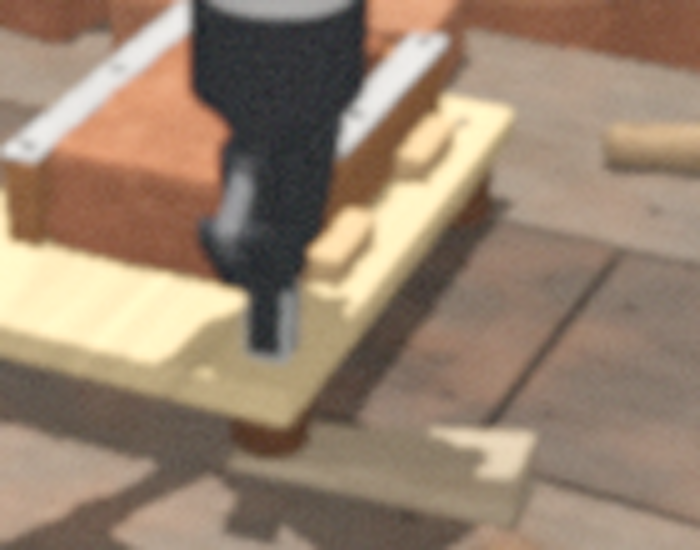

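The fingertip presses at (270,350) over the foot (270,435), with the wedge beneath it and the deck level. The force is steady at about 13.5 N, so I'm handing in.

```bash
python3 - <<'E'
from workcell import job,sensors
print(job.finish_job()); s=sensors.read_state(); print(s['time'],s['tool_pos'],s['wrist_force'])
E
```

```text
the job is handed in; nothing more can be done
None
the job is handed in; nothing more can be done
```

The wedge is snug under the short foot, the box no longer rocks, and I handed in while still pressing that corner. The hand-in gave no verdict.

- **First press:** The corner gave at about 6.7 N. It went from 53.7 mm down to about 46.3 mm, a gap of roughly 7.5 mm, and came up level again when released.
- **Wedge:** I pushed the plain hardwood wedge with closed fingertips and recentred once on its back face. I stopped when resistance reached about 6.5 N. The box's screws were on the same pixels afterwards, so it had not moved. I left the red and black look-alikes, the brick and the tools alone.
- **Final press:** It read about 13–14 N, slightly above the 12 N asked, with the fingertip steady at 53.8 mm. The deck stayed level to within a few tenths of a millimetre. I handed in at about 24.8 s.
- **One disagreement:** From the camera I estimated the wedge about 32 mm in, which would make it 9.2 mm thick at the rim, against the 7.5 mm gap I felt. Camera error accounts for only part of that. I went by the contact force, and the box showed no sign of being jacked up.

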